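# Index and lock the drill-stand thumbwheel

## Robot

A 7-joint arm with a two-finger parallel gripper is mounted at the origin on the work surface. World frame = base frame: x ahead of the robot, y to its left, z up, the work surface at z = 0. Lengths are in m, angles in rad, forces in N, time in s.
With the tool pointing down it reaches from about 0.4 to 0.85 m from the base axis. Payload 10.4 kg.
Tool frame: the origin (TCP) lies at the very end of the fingers, on their centre line; the grasp point (between the pads) lies manip.hold_point_z behind it (manip.hold_point_z is the distance from the TCP to the grasp point, in m); z points along the fingers, y is the direction in which the jaws open and shut (so a half turn about z gives the same grasp; the last joint's range is limited). The gripper opens to 85 mm and grips with 20 to 120 N. Pads are 22 mm wide; open, the fingers measure 114 mm over their backs; the gripper's body (76 mm by 85 mm) begins 54 mm behind the grasp point. The pads swing forward as they close: fully open they stand 13 mm farther back than shut.
Start: joints at [1.263, 0.332, -0.065, 1.46, 0.022, 1.35, -0.088], TCP at [0.176, -0.6, 0.231] pointing down, gripper open.
Joint ranges: [-2.6, 2.6], [-0.5, 2.12], [-1.47, 1.34], [0.16, 2.42], [-1.27, 4.41], [0.06, 2.06], [-2.6, 2.6]. Speed limits (rad/s): [2.22, 2.22, 2.79, 2.79, 3.14, 3.14, 3.14].

## Interface

Orientations are given as a unit quaternion [x, y, z, w].
In Python, from workcell import manip gives the robot as it stands.
- The arm moves only by the tool jog_arm, never from a script. Its arguments are lists of equal length, an entry for each row: "translation": the shift along the world's x, y, z in mm, a list of three; "turn": the turn about the world's z in degrees. In form: {"translation": [[x, y, z], ...], "turn": [turn, ...]}. A call has 1 to 12 rows; each row is the pose to reach, as a shift and turn from the pose measured when the call began; what a row does not reach only later rows make up. A row lasts 1/12 s, in which the tool goes at most 41.7 mm and 7.16 degrees, less where a joint would pass 70% of its speed; a pose out of reach is approached as far as the arm can. A call with a gripper value outside its range is refused whole. "grip" is the finger opening in mm, from 0 to 85.4, set as the call begins (left out, the last holds). The fingers move at their own pace and stop on an object; "grip_force" is the grip in N (left out, the last holds). Time passes only in rows, so rows that repeat a pose let the fingers close. It gives the time, the measured TCP pose, the force and the opening at its end, in the units of the state.
- manip.get_obs(): the state, without advancing time (a new reading comes with each control period).
- manip.camera(name): name is "scene" or "top"; returns a dict with "frame" (480x640x3 uint8, red, green, blue), "mtx" (3x3 intrinsics, pixels), "k1" (the pictures are not rectified: a ray, as slopes to the right and down, at radius r is drawn at 1 + k1 r^2 times it, then the intrinsics apply), "pose" (4x4, takes a point from camera to world coordinates). Camera axes: x right, y down, z forward; pixel columns grow to the right and rows downward; lengths in m; the calibration is good to about 2 mm. A picture is of the moment at which its call begins. There is no depth.
- manip.hand_in(): hands the job in, once; it reports no verdict.
Trained networks look in a picture, given as the dict that the camera call returned (one of the last four; its "shot" number tells which), for a name from the list of things; names that differ only in an ending like _2 or _b are one class to them, and where a whole thing is asked for, a point or a joint stands for the part that bears it (a point fixed in the world has none). Each returns a list of dicts, best first, with "confidence" (0 to 1); they miss things now and then, are a little off and sometimes report something else, mostly with a low value. They report only what shows in the picture. A call takes as long as a camera call.
- manip.outline_of(picture, label): "mask" (480x640 bool, what is visible of it) and "extent" ([left, top, right, bottom] in pixels, round what is visible of it).
- manip.pinpoint(picture, label): "at" ([column, row] in pixels: a listed point, or the origin of a listed thing).
The state is a dict: "clock": time; "joint_pos": joint angles; "joint_velocities": joint speeds; "tau": joint torques, N m; "position": TCP position; "ee_rot": TCP orientation; "ft_force": force on the tool from outside, world axes, zero at the start; "torque": the same for the moment, N m; "grip_width": opening from 0.0 (shut) to 1.0 (fully open).
Only numpy, scipy, OpenCV 4.12 (cv2) and the standard library are available. Lean on these libraries where they do the work, as an engineer would, in place of code of your own. Each camera call takes 0.05 s, during which the arm holds its last target. There are 200 camera calls.

## Task

On the red drill-stand carriage, flick the top edge of the toothed thumbwheel away from the robot with a fingertip, click by click, until its one wide tooth stands upright at the small pointer fin, without clicking past it. Then push the black lock-bolt tab towards the wheel until it is fully home, so the wheel is locked. Touch things gently with the closed fingertips, do not grip or lift anything, and leave the loose things on the bench where they are.

Things in the scene. Friction and masses are not known exactly. Their poses are not given: they have to be found in the camera images.
- carriage: Red drill-stand carriage, 130 x 200 x 70 mm, fixed to the bench on a horizontal aluminium column 440 mm long (along its y). Origin: centre of the underside. Its +x points away from the robot (yaw up to 0.4 rad either way), +y is the side of the lock bolt, z up. On top, two cheeks (y = +-27 to +-33 mm, 93 mm above the bench) carry the upright thumbwheel between them.
- wheel_axis (a point): Centre of the thumbwheel on its axle, 80 mm above the bench; carriage's axes, does not turn. Axle along y. Steel wheel, 6 radial teeth 60 degrees apart, 8 mm thick, rounded tips (radius 4) reaching 50 mm radius. Five teeth are 16 mm wide along y; one, the wide tooth, has a 44 mm cross bar, same side profile.
- top_tooth (a point): Fixed point: centre of the rounded tip of whichever tooth stands straight up when the wheel rests at a click, 46 mm above the axis. The teeth 60 degrees before and after it reach only 27 mm above the axis. For one click: lower a fingertip behind the upright tooth (-x side) to 30 to 40 mm above the axis, and sweep it to +x until its front is 30 to 45 mm past the axis; then lift.
- pointer (a point): Top of the small upright pointer fin (5 mm thick, 112 mm above the bench) on the cheek on the side away from the lock bolt: 30 mm to -y of the axis, straight above the axle. When set, the wide tooth stands straight up, in line with the fin.
- wheel (a joint): Angle of the thumbwheel, rad; grows as its top moves to the carriage's +x (away from the robot). Spring clicks every 1.047 rad (60 degrees): 0 = wide tooth upright at the pointer, -1.047 = one click short, +1.047 = one too far. Starts 2 to 5 clicks short. Let go between clicks, it snaps to the nearer one (seldom it starts balanced midway: a light touch tips it). Takes 2 to 4 N at a tooth tip.
- lock (a joint): Travel of the lock bolt, m: 0 = open, 0.020 = fully home at its stop. Slides towards the wheel (carriage -y) with 1.5 N friction and stays where left. Its pin enters the wheel only when that rests at a click, and then the wheel cannot turn. Starts 0 to 3 mm in.
- lock_face (a point): Middle of the outer (+y) face of the lock bolt's black upright tab (26 mm along x, 10 along y, 84 to 128 mm above the bench); 12 mm below the tab's top, 116 mm above the bench. Moves with the bolt: 87 mm to +y of the wheel's centre when open, 67 mm when home; level with the axis in x. Push here, gently.
- core_bit: steel core-bit tube standing on end, 52 mm diameter, 120 mm tall; loose, in the way only, to be left alone. Origin: centre of its underside.
- wrench: steel wrench lying flat, 180 mm long; loose, in the way only, to be left alone. Origin: centre of its underside.
- chuck_nut: brass chuck nut lying flat, 48 mm diameter, 22 mm tall; loose, in the way only, to be left alone. Origin: centre of its underside.
- mallet: mallet lying flat, 200 mm long, wooden handle; loose, in the way only, to be left alone. Origin: centre of its underside.
- spray_can: grey can standing upright, 52 mm diameter, 150 mm tall; loose, in the way only, to be left alone. Origin: centre of its underside.
- anchor_bolt: steel anchor bolt lying flat, about 100 mm long, 21 mm thick at its head; loose, in the way only, to be left alone. Origin: centre of its underside.
- spacer: aluminium spacer ring lying flat, 44 mm diameter, 14 mm tall; loose, in the way only, to be left alone. Origin: centre of its underside.

How it is judged:
By the outcome, as a careful person would: the job done as asked, in the order asked, and still so for the second after the job is handed in, with the robot touching nothing.
It also fails if it takes over 58 s, if anything falls off the work surface, if the arm or the gripper's body presses on something with over 40 N, if the wrist force passes 120 N, or if a joint passes its speed limit or range.

## Working session

There is one attempt and no reset: what is moved stays moved. The work goes in short steps, Python scripts to look and compute and a tool call to move; the robot and the scene stay as the last step left them, time stands still between calls to the robot, and variables do not carry over. Pictures are saved under pics/ and viewed, about 8 in all and at most 12, crops included, and the job is handed in when it is done.

Besides the shell and the picture viewer there is one more tool, called after "Call:" by a JSON object that holds its "name" and its "arguments", one argument or row to a line. jog_arm: Moves the arm, as the interface text tells. Its arguments: {"type":"object","properties":{"translation":{"type":"array"},"turn":{"type":"array"},"grip":{"type":"number"},"grip_force":{"type":"number"}},"required":["translation","turn"]}

```bash
mkdir -p pics; cat > h.py <<'E'
import numpy as np, cv2
from workcell import manip
def ray(p,uv):
    K=p["mtx"]; k=p["k1"]
    d=np.array([(uv[0]-K[0][2])/K[0][0],(uv[1]-K[1][2])/K[1][1]]); s=d.copy()
    for _ in range(20): s=d/(1+k*(s@s))
    T=np.array(p["pose"]); v=T[:3,:3]@np.r_[s,1]; return T[:3,3],v/np.linalg.norm(v)
def atz(p,uv,z):
    o,v=ray(p,uv); return o+v*(z-o[2])/v[2]
def tri(rs):
    A=0;b=0
    for o,v in rs:
        M=np.eye(3)-np.outer(v,v); A=A+M; b=b+M@o
    return np.linalg.solve(A,b)
def proj(p,X):
    T=np.array(p["pose"]); c=T[:3,:3].T@(np.array(X)-T[:3,3]); s=c[:2]/c[2]; s=s*(1+p["k1"]*(s@s)); K=np.array(p["mtx"])
    return s*[K[0,0],K[1,1]]+[K[0,2],K[1,2]]
def save(p,n): cv2.imwrite("pics/"+n+".png",p["frame"][:,:,::-1])
E
python3 - <<'E'
from h import *
S=manip.camera("scene");T=manip.camera("top")
save(S,"s0");save(T,"t0")
cv2.imwrite("pics/both0.png",cv2.resize(np.vstack([S["frame"],T["frame"]])[:,:,::-1],None,fx=.62,fy=.62,interpolation=cv2.INTER_AREA))
for n in ["wheel_axis","top_tooth","pointer","lock_face","carriage"]:
    a=manip.pinpoint(S,n);b=manip.pinpoint(T,n)
    print(n,[(x["at"],x["confidence"]) for x in a[:2]],[(x["at"],x["confidence"]) for x in b[:2]])
    if a and b: 
        print(tri([ray(S,a[0]["at"]),ray(T,b[0]["at"])]))
H={"core_bit":.06,"wrench":0.01,"chuck_nut":.01,"mallet":.02,"spray_can":.0,"anchor_bolt":.01,"spacer":.007}
for n in H:
    b=manip.pinpoint(T,n); print(n,[(atz(T,x["at"],0).round(3)[:2],x["confidence"]) for x in b[:2]])
print(manip.get_obs())
E
```

```text
wheel_axis [([296.8, 264.5], 0.57), ([297.5, 288.4], 0.21)] [([348.3, 254.2], 0.57)]
[ 0.51045301 -0.0142196   0.0750282 ]
top_tooth [([293.5, 245.4], 0.61), ([285.4, 261.6], 0.52)] [([352.3, 253.8], 0.77)]
[ 0.50862334 -0.01988236  0.1356244 ]
pointer [([285.7, 261.3], 0.81), ([327.1, 230.3], 0.72)] [([369.2, 258.6], 0.92), ([325.9, 316.7], 0.29)]
[ 0.50322673 -0.04753167  0.11249094]
lock_face [([327.9, 234.9], 0.73)] [([303.9, 242.2], 0.57), ([397.2, 339.7], 0.55)]
[0.53453896 0.06543423 0.10239596]
carriage [([297.9, 288.3], 0.93)] [([349.5, 255.4], 0.85)]
[ 0.51156893 -0.01734601  0.00189058]
core_bit [(array([ 0.584, -0.148]), 0.75), (array([ 0.521, -0.017]), 0.25)]
wrench [(array([0.44, 0.17]), 0.8), (array([ 0.509, -0.016]), 0.55)]
chuck_nut [(array([ 0.609, -0.058]), 0.67)]
mallet [(array([0.698, 0.121]), 0.58)]
spray_can [(array([ 0.568, -0.237]), 0.58)]
anchor_bolt [(array([ 0.356, -0.1  ]), 0.62)]
spacer [(array([ 0.355, -0.103]), 0.68), (array([0.402, 0.035]), 0.61)]
{'clock': 0.95, 'joint_pos': array([ 1.26343466,  0.33215199, -0.06467345,  1.46010503,  0.02160406,
        1.34987284, -0.08852499]), 'joint_velocities': array([-0.00073038,  0.00012657,  0.00102726,  0.00128054,  0.00036782,
       -0.00061377,  0.00037276]), 'tau': array([-1.72660526e-03, -6.25242090e+01,  4.79282707e-02, -3.91838980e+01,
        1.64123846e-02,  1.88597689e-03,  2.04779536e-05]), 'position': array([ 0.17559043, -0.59985862,  0.23136505]), 'ee_rot': array([9.89884211e-01, 1.41877562e-01, 1.59522935e-05, 7.70052342e-05]), 'ft_force': array([-0.10201841,  0.0977878 , -0.49531226]), 'torque': array([-0.00511792,  0.00728149,  0.00550724]), 'grip_width': 0.996238355862499}
```

```bash
python3 - <<'E'
import cv2,numpy as np
s=cv2.imread("pics/s0.png");t=cv2.imread("pics/t0.png")
cv2.imwrite("pics/c0.png",np.hstack([cv2.resize(s[190:340,220:400][:, :],(400,333),interpolation=2),cv2.resize(t[180:330,260:440],(400,333),interpolation=2)]))
E
```

```text
(no output)
```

View pics/both0.png

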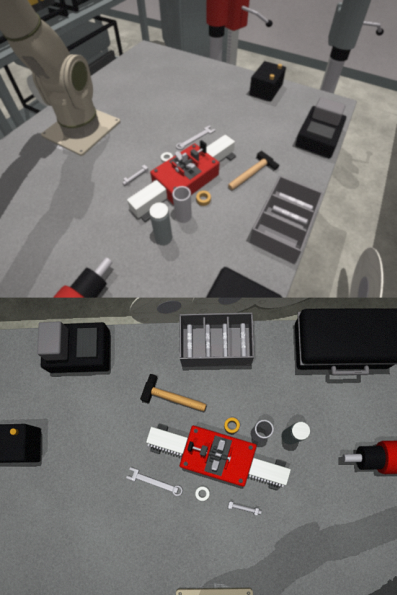

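View pics/c0.png

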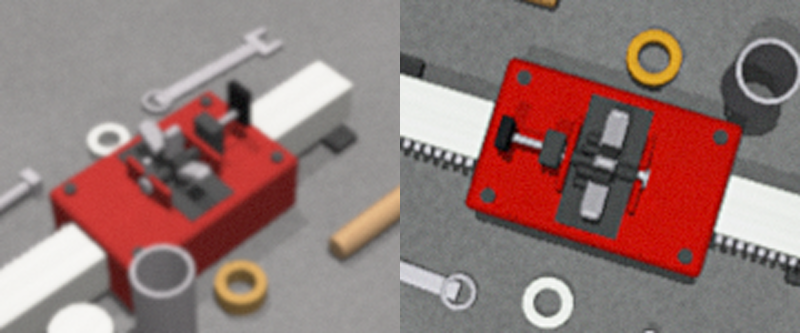

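```bash
cat >> h.py <<'E'
from scipy.optimize import least_squares
L={"wheel_axis":(0,0,.08),"top_tooth":(0,0,.126),"pointer":(0,-.03,.112),"carriage":(0,0,0)}
def c2w(q,P):
    c,s=np.cos(q[2]),np.sin(q[2]); P=np.array(P); return np.r_[q[0]+c*P[0]-s*P[1],q[1]+s*P[0]+c*P[1],P[2]]
E
python3 - <<'E'
from h import *
S=manip.camera("scene");T=manip.camera("top")
obs=[]
for p in (S,T):
    for n in L:
        obs+=[(p,L[n],x["at"]) for x in manip.pinpoint(p,n)[:1]]
# red top-face corners seen from top
m=manip.outline_of(T,"carriage")[0]["mask"]
f=T["frame"].astype(int); red=((f[:,:,0]>150)&(f[:,:,1]<60)&m).astype(np.uint8)
cs=max(cv2.findContours(red,0,2)[0],key=cv2.contourArea)
box=cv2.boxPoints(cv2.minAreaRect(cs)); W=np.array([atz(T,b,.07) for b in box]); print(W.round(3),W.mean(0))
for i in range(4): print(np.linalg.norm(W[i]-W[i-1]))
def r(q): return np.concatenate([proj(p,c2w(q,X))-a for p,X,a in obs])
o=least_squares(r,[.51,-.017,-.25],loss="soft_l1"); q=o.x; print(q); print(r(q).reshape(-1,2).round(1))
for i in (0,1):
    d=W[i]-W[i-1]; print(np.arctan2(d[1],d[0]))
np.save("q.npy",q)
def draw(p,x0,y0,w,h):
    k=6; im=cv2.resize(p["frame"][y0:y0+h,x0:x0+w,::-1],None,fx=k,fy=k,interpolation=2)
    raw=im.copy()
    def ln(pts,c,cl=True):
        a=np.array([(proj(p,c2w(q,P))-[x0-.5,y0-.5])*k for P in pts]); cv2.polylines(im,[a.astype(int)],cl,c,1)
    ln([(-.065,-.1,.07),(.065,-.1,.07),(.065,.1,.07),(-.065,.1,.07)],(0,255,0))
    for y in(-.03,.03): ln([(-.03,y,.093),(.03,y,.093)],(255,255,0))
    ln([(0,-.03,.093),(0,-.03,.112)],(0,255,255))
    for a in(-60,0,60):
        a=np.deg2rad(a); ln([(.046*np.sin(a),y,.08+.046*np.cos(a)) for y in(-.022,-.008,.008,.022)],(255,0,255))
    return raw,im
a,b=draw(T,315,222,66,70); c,d=draw(S,255,225,66,70)
cv2.imwrite("pics/o1.png",cv2.resize(np.vstack([np.hstack([a,b]),np.hstack([c,d])]),(566,600)))
print(atz(T,manip.pinpoint(T,"lock_face")[0]["at"],.116),[c2w(q,(0,y,.116)) for y in(.087,.067)])
E
```

```text
[[ 0.482  0.095  0.07 ]
 [ 0.603  0.057  0.07 ]
 [ 0.543 -0.13   0.07 ]
 [ 0.424 -0.091  0.07 ]] [ 0.51287472 -0.01697792  0.07      ]
0.19481182413263567
0.12619322926349236
0.19654153610660768
0.12529038966170092
[ 0.51296002 -0.01667072 -0.30258473]
[[ 0.4 -4.1]
 [ 2.4  2.5]
 [-1.9  1.3]
 [-0.6 -0.6]
 [ 4.8  2.8]
 [-0.  -3.5]
 [-0.4 -0.2]
 [-1.6  0.4]]
1.263746768450413
-0.30329806794458936
[0.53341188 0.06607892 0.116     ] [array([0.53888502, 0.06637682, 0.116     ]), array([0.53292525, 0.04728543, 0.116     ])]
```

View pics/o1.png

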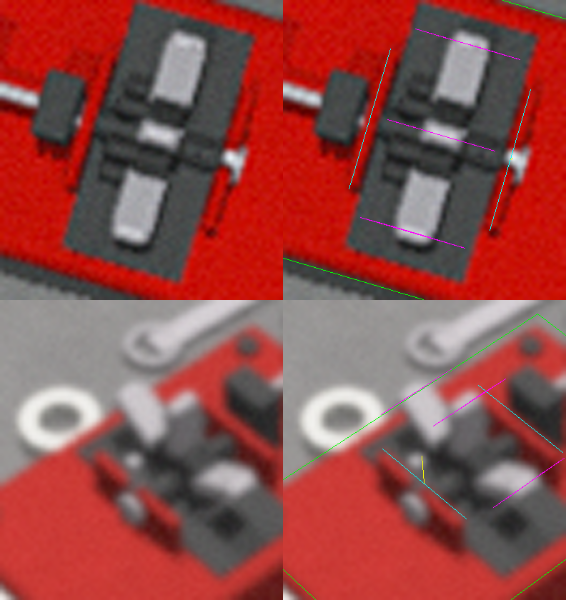

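Call:
{"name": "jog_arm", "arguments": {
  "translation": [
    [10,20,0],
    [26,50,0],
    [42,80,0],
    [60,113,0],
    [78,146,0],
    [96,180,0],
    [114,214,0],
    [132,248,0],
    [150,282,0],
    [168,316,0],
    [184,346,0],
    [200,376,0]
  ],
  "turn": [0,-3,-6,-9,-12,-15,-18,-21,-24,-27,-31,-33.7],
  "grip": 0,
  "grip_force": 20
}}

```text
clock: 2.55
position: [0.3762, -0.222, 0.2316]
ee_rot: [0.988, -0.153, 0.0, 0.0]
ft_force: [0.6, -0.4, 0.1]
grip_width: -0.001
```

Call:
{"name": "jog_arm", "arguments": {
  "translation": [
    [16,30,0],
    [32,60,0],
    [48,90,-5],
    [64,120,-15],
    [80,150,-25],
    [96,180,-40],
    [106,200,-52],
    [113,213,-62],
    [113,213,-62]
  ],
  "turn": [0,0,0,0,0,0,0,0,0]
}}

```text
clock: 3.3
position: [0.4891, -0.0056, 0.168]
ee_rot: [0.989, -0.15, -0.001, -0.0]
ft_force: [-1.1, 0.6, -0.3]
grip_width: -0.002
```

```bash
cat >> h.py <<'E'
def crop(n,S=None,T=None):
    S=S or manip.camera("scene");T=T or manip.camera("top")
    a=cv2.resize(T["frame"][200:300,300:400,::-1],(400,400),interpolation=2);b=cv2.resize(S["frame"][205:305,240:340,::-1],(400,400),interpolation=2)
    cv2.imwrite("pics/"+n+".png",np.hstack([a,b]))
def loc():
    q=np.load("q.npy");o=manip.get_obs();p=o["position"];d=p[:2]-q[:2];c,s=np.cos(q[2]),np.sin(q[2])
    print("carr mm",(1e3*np.r_[c*d[0]+s*d[1],-s*d[0]+c*d[1],p[2]-.08]).round(1),o["ft_force"].round(2),o["clock"])
E
python3 -c "
from h import *
loc();crop('h2')"
```

```text
carr mm [-26.    3.5  88. ] [-1.07  0.64 -0.33] 3.3
```

View pics/h2.png

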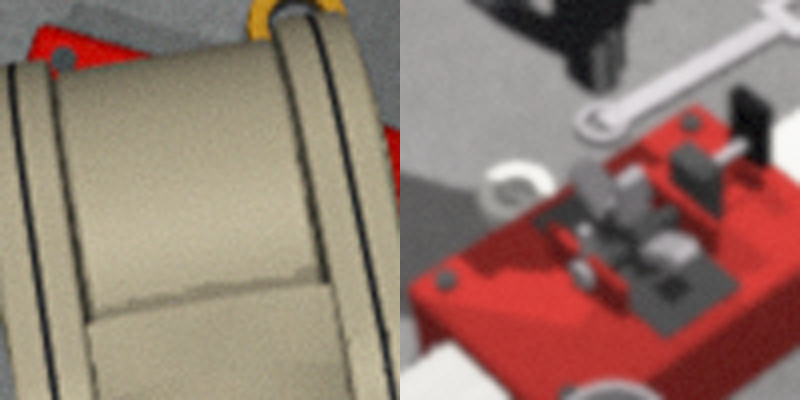

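Call:
{"name": "jog_arm", "arguments": {
  "translation": [
    [0,-3.6,-12],
    [0,-3.6,-25],
    [0,-3.6,-38],
    [0,-3.6,-46],
    [0,-3.6,-52],
    [0,-3.6,-52]
  ],
  "turn": [0,0,0,0,0,0]
}}

```text
clock: 3.9
position: [0.4883, -0.0134, 0.1166]
ee_rot: [0.988, -0.153, -0.001, 0.0]
ft_force: [0.2, -0.8, -0.9]
grip_width: 0.002
```

```bash
python3 -c "
from h import *
loc()"
```

```text
carr mm [-24.5  -4.2  36.6] [ 0.16 -0.76 -0.89] 3.9
```

Call:
{"name": "jog_arm", "arguments": {
  "translation": [
    [5,-1.1,0],
    [11,-2.5,0],
    [17,-3.9,0],
    [23,-5.3,0],
    [29,-6.6,0],
    [35,-8,0],
    [41,-9.4,0],
    [46,-10.5,0],
    [50,-11.4,0],
    [50,-11.4,0],
    [50,-11.4,20],
    [50,-11.4,45]
  ],
  "turn": [0,0,0,0,0,0,0,0,0,0,0,0]
}}

```text
clock: 4.9
position: [0.537, -0.0246, 0.1604]
ee_rot: [0.988, -0.153, -0.003, 0.0]
ft_force: [0.4, 0.3, 0.2]
grip_width: 0.003
```

```bash
python3 -c "
from h import *
loc();crop('h3')"
```

```text
carr mm [25.3 -0.4 80.4] [0.35 0.26 0.2 ] 4.9
```

View pics/h3.png

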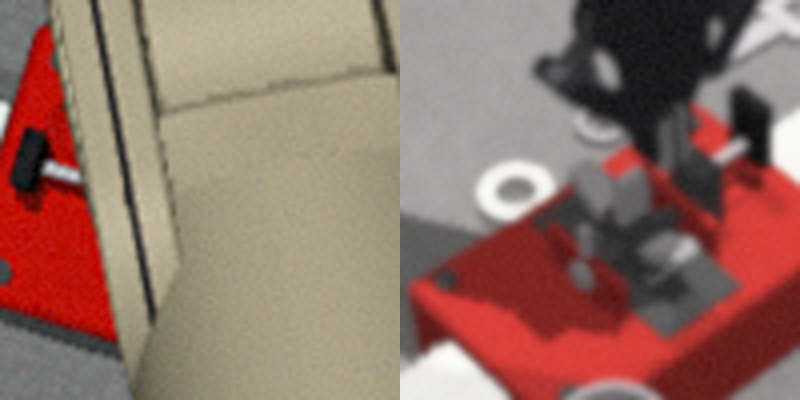

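Call:
{"name": "jog_arm", "arguments": {
  "translation": [
    [-12,4,0],
    [-24,8,0],
    [-36,12,0],
    [-48,15.4,0],
    [-48,15.4,0],
    [-48,15.4,-10],
    [-48,15.4,-22],
    [-48,15.4,-34],
    [-48,15.4,-40],
    [-48,15.4,-44],
    [-48,15.4,-44]
  ],
  "turn": [0,0,0,0,0,0,0,0,0,0,0]
}}

```text
clock: 5.92
position: [0.4917, -0.0089, 0.1197]
ee_rot: [0.988, -0.153, 0.001, 0.0]
ft_force: [0.6, 0.2, 0.6]
grip_width: 0.002
```

```bash
python3 -c "
from h import *
loc();save(manip.camera('scene'),'pre2')"
```

```text
carr mm [-22.6   1.1  39.7] [0.55 0.21 0.59] 5.9167
```

Call:
{"name": "jog_arm", "arguments": {
  "translation": [
    [0,0,-4],
    [5,-1.7,-4],
    [11,-3.7,-4],
    [17,-5.7,-4],
    [23,-7.7,-4],
    [29,-9.7,-4],
    [35,-11.7,-4],
    [41,-13.7,-4],
    [47,-15.7,-4],
    [47,-15.7,-4],
    [47,-15.7,15],
    [47,-15.7,40]
  ],
  "turn": [0,0,0,0,0,0,0,0,0,0,0,0]
}}

```text
clock: 6.97
position: [0.5379, -0.0246, 0.1593]
ee_rot: [0.988, -0.152, -0.001, 0.0]
ft_force: [0.7, 0.1, 0.7]
grip_width: 0.003
```

```bash
python3 -c "
from h import *
loc();S=manip.camera('scene');save(S,'s4')
a=cv2.imread('pics/pre2.png')[215:300,255:335];b=S['frame'][215:300,255:335,::-1]
cv2.imwrite('pics/h4.png',cv2.resize(np.hstack([a,b]),None,fx=5,fy=5,interpolation=2))"
```

```text
carr mm [26.1 -0.1 79.3] [0.71 0.12 0.72] 6.9667
```

View pics/h4.png

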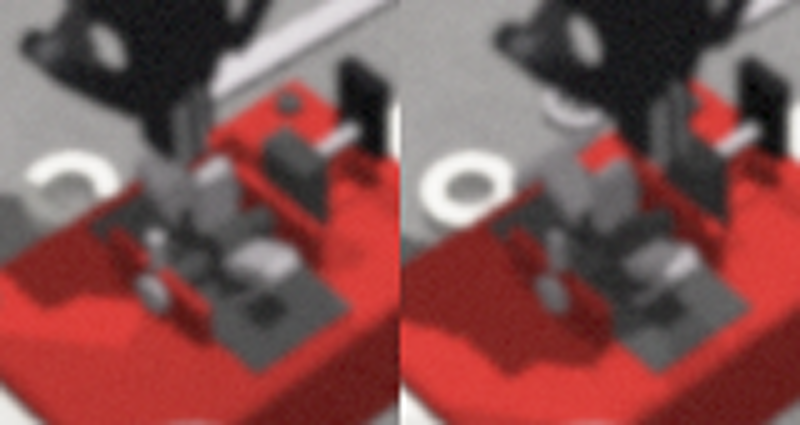

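Call:
{"name": "jog_arm", "arguments": {
  "translation": [
    [-12,4,0],
    [-24,8,0],
    [-36,12,0],
    [-48,15,0],
    [-48,15,0],
    [-48,15,-10],
    [-48,15,-22],
    [-48,15,-34],
    [-48,15,-40],
    [-48,15,-44],
    [-48,15,-44],
    [-48,15,-44]
  ],
  "turn": [0,0,0,0,0,0,0,0,0,0,0,0]
}}

```text
clock: 8.02
position: [0.4929, -0.0091, 0.1213]
ee_rot: [0.988, -0.152, 0.003, -0.0]
ft_force: [-0.3, 0.2, 0.1]
grip_width: 0.0
```

```bash
python3 -c "
from h import *
loc();save(manip.camera('scene'),'pre3')"
```

```text
carr mm [-21.4   1.2  41.3] [-0.34  0.16  0.11] 8.0167
```

Call:
{"name": "jog_arm", "arguments": {
  "translation": [
    [0,0,0],
    [5,-1.6,0],
    [11,-3.4,0],
    [17,-5.3,0],
    [22,-6.9,0],
    [27,-8.4,0],
    [27,-8.4,0]
  ],
  "turn": [0,0,0,0,0,0,0]
}}

```text
clock: 8.65
position: [0.5213, -0.018, 0.1217]
ee_rot: [0.988, -0.153, 0.004, -0.0]
ft_force: [1.3, -0.7, 0.5]
grip_width: 0.001
```

```bash
python3 -c "
from h import *
loc();S=manip.camera('scene');save(S,'s5')
a=cv2.imread('pics/pre3.png')[215:300,255:335];b=S['frame'][215:300,255:335,::-1]
cv2.imwrite('pics/h5.png',cv2.resize(np.hstack([a,b]),None,fx=5,fy=5,interpolation=2))"
```

```text
carr mm [ 8.4  1.2 41.7] [ 1.3  -0.7   0.49] 8.65
```

View pics/h5.png

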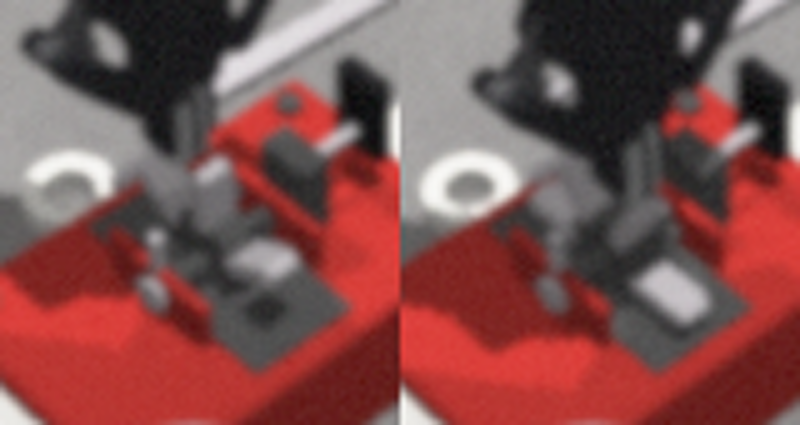

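Call:
{"name": "jog_arm", "arguments": {
  "translation": [
    [0,0,-4],
    [5,-1.6,-5],
    [11,-3.6,-5],
    [16,-5.2,-5],
    [19,-6,-5],
    [19,-6,-5],
    [19,-6,15],
    [19,-6,40],
    [7,-2,45],
    [-17,6,45],
    [-29,9,45],
    [-29,9,45]
  ],
  "turn": [0,0,0,0,0,0,0,0,0,0,0,0]
}}

```text
clock: 9.7
position: [0.4902, -0.0079, 0.1669]
ee_rot: [0.988, -0.152, 0.004, 0.0]
ft_force: [0.6, -0.9, -0.2]
grip_width: -0.002
```

```bash
python3 -c "
from h import *
loc();S=manip.camera('scene');save(S,'s6')
a=cv2.imread('pics/pre3.png')[215:300,255:335];b=S['frame'][215:300,255:335,::-1]
cv2.imwrite('pics/h6.png',cv2.resize(np.hstack([a,b]),None,fx=5,fy=5,interpolation=2))"
```

```text
carr mm [-24.4   1.6  86.9] [ 0.65 -0.9  -0.21] 9.7
```

View pics/h6.png

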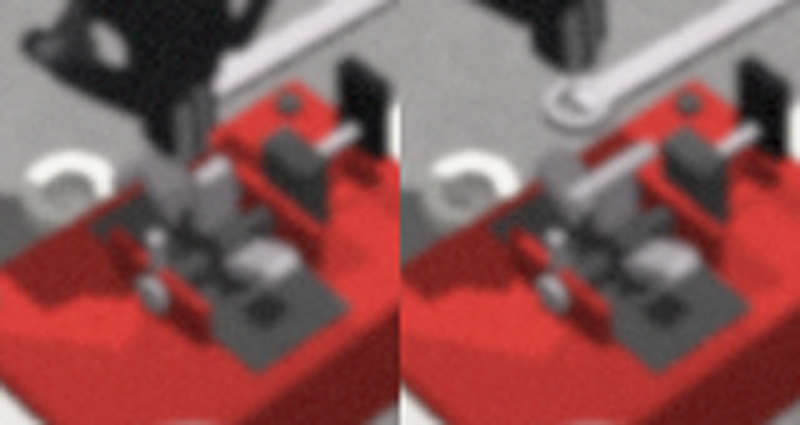

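Call:
{"name": "jog_arm", "arguments": {
  "translation": [
    [3,4,8],
    [10,18,12],
    [18,33,12],
    [26,48,12],
    [34,63,12],
    [42,78,12],
    [50,93,12],
    [56,103,12],
    [58.6,106,12],
    [58.6,106,12]
  ],
  "turn": [0,0,0,0,0,0,0,0,0,0]
}}

```text
clock: 10.58
position: [0.5506, 0.0981, 0.179]
ee_rot: [0.988, -0.152, 0.004, -0.0]
ft_force: [0.4, -0.3, -0.6]
grip_width: -0.004
```

```bash
python3 - <<'E'
from h import *
loc();S=manip.camera("scene");T=manip.camera("top");q=np.load("q.npy")
for x in (manip.pinpoint(S,"lock_face")[:2]): print(x)
t=T["frame"][215:300,300:380,::-1]
k=5;x0,y0=255,215; im=cv2.resize(S["frame"][y0:y0+85,x0:x0+80,::-1],None,fx=k,fy=k,interpolation=2)
for a,c in((-60,(255,255,0)),(0,(0,255,0))):
    a=np.deg2rad(a);pts=[(proj(S,c2w(q,(.05*np.sin(a),y,.08+.05*np.cos(a))))-[x0-.5,y0-.5])*k for y in(-.022,.022)]
    for p in pts: cv2.circle(im,tuple(p.astype(int)),3,c,1)
cv2.imwrite("pics/h7.png",np.hstack([cv2.resize(t,None,fx=k,fy=k,interpolation=2),im]))
E
```

```text
carr mm [  1.8 120.8  99. ] [ 0.37 -0.3  -0.59] 10.5833
{'at': [326.5, 230.7], 'confidence': 0.79}
{'at': [284.6, 260.4], 'confidence': 0.41}
```

View pics/h7.png

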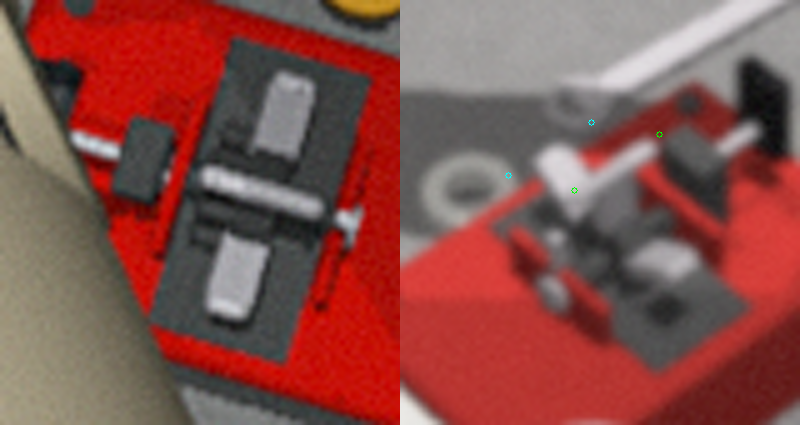

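Call:
{"name": "jog_arm", "arguments": {
  "translation": [
    [-2,1,-15],
    [-2,1,-30],
    [-2,1,-45],
    [-2,1,-58],
    [-2,1,-68],
    [-2,1,-68],
    [-5,-8,-68],
    [-6,-12,-68],
    [-6,-12,-68]
  ],
  "turn": [0,0,0,0,0,0,0,0,0]
}}

```text
clock: 11.48
position: [0.5443, 0.0825, 0.1117]
ee_rot: [0.988, -0.154, 0.005, 0.001]
ft_force: [0.2, 0.2, 0.3]
grip_width: -0.005
```

```bash
python3 -c "
from h import *
loc()"
```

```text
carr mm [  0.4 104.1  31.7] [0.21 0.24 0.34] 11.4833
```

Call:
{"name": "jog_arm", "arguments": {
  "translation": [
    [-0.9,-2.9,0],
    [-1.5,-4.8,0],
    [-2.1,-6.7,0],
    [-2.7,-8.6,0],
    [-3.3,-10.5,0],
    [-3.9,-12.4,0],
    [-4.5,-14.3,0],
    [-5.1,-16.2,0],
    [-5.7,-18.1,0],
    [-5.7,-18.1,0]
  ],
  "turn": [0,0,0,0,0,0,0,0,0,0]
}}

```text
clock: 12.32
position: [0.5384, 0.064, 0.1116]
ee_rot: [0.988, -0.154, 0.004, 0.001]
ft_force: [0.7, -0.1, 0.3]
grip_width: 0.0
```

```bash
python3 -c "
from h import *
loc()"
```

```text
carr mm [ 0.3 84.6 31.6] [ 0.67 -0.05  0.25] 12.3167
```

Call:
{"name": "jog_arm", "arguments": {
  "translation": [
    [-0.5,-1.5,0],
    [-0.9,-2.9,0],
    [-0.9,-2.9,0]
  ],
  "turn": [0,0,0]
}}

```text
clock: 12.57
position: [0.5374, 0.0607, 0.1116]
ee_rot: [0.988, -0.154, 0.004, 0.001]
ft_force: [-0.1, 0.4, 0.6]
grip_width: 0.002
```

Call:
{"name": "jog_arm", "arguments": {
  "translation": [
    [-0.3,-1,0],
    [-0.6,-1.9,0],
    [-0.6,-1.9,0]
  ],
  "turn": [0,0,0]
}}

```text
clock: 12.82
position: [0.5368, 0.059, 0.1115]
ee_rot: [0.988, -0.154, 0.004, 0.001]
ft_force: [1.4, 2.4, 0.8]
grip_width: -0.003
```

Call:
{"name": "jog_arm", "arguments": {
  "translation": [
    [-0.3,-1,0],
    [-0.6,-1.9,0],
    [-0.6,-1.9,0]
  ],
  "turn": [0,0,0]
}}

```text
clock: 13.07
position: [0.5367, 0.0588, 0.1117]
ee_rot: [0.988, -0.153, 0.005, -0.001]
ft_force: [5.3, 6.6, -2.7]
grip_width: -0.0
```

Call:
{"name": "jog_arm", "arguments": {
  "translation": [
    [-0.3,-1,0],
    [-0.6,-1.9,0],
    [-0.6,-1.9,0]
  ],
  "turn": [0,0,0]
}}

```text
clock: 13.32
position: [0.5367, 0.0588, 0.1118]
ee_rot: [0.988, -0.153, 0.006, -0.002]
ft_force: [5.9, 7.9, -3.9]
grip_width: 0.001
```

```bash
python3 - <<'E'
from h import *
loc();S=manip.camera("scene");T=manip.camera("top")
for p in(S,T): print([(x["at"],x["confidence"]) for x in manip.pinpoint(p,"lock_face")[:2]])
crop("h8",S,T)
E
```

```text
carr mm [ 0.1 79.1 31.8] [ 5.9   7.92 -3.87] 13.3167
[([317.6, 236.5], 0.63)]
[]
```

View pics/h8.png

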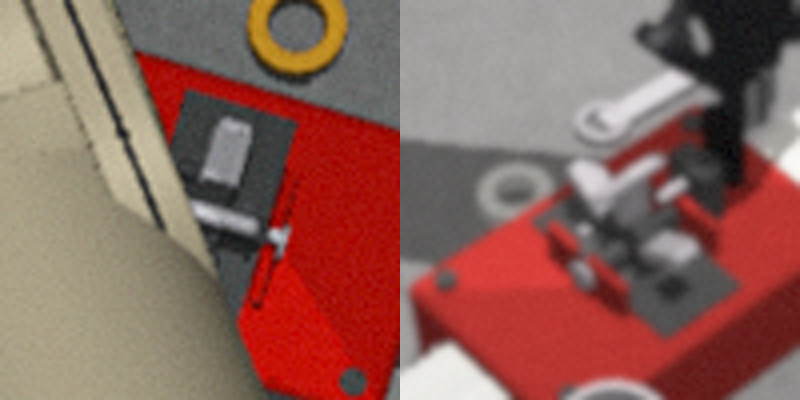

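Call:
{"name": "jog_arm", "arguments": {
  "translation": [
    [2,6,0],
    [5,17,0],
    [10,33,0],
    [10,33,15],
    [12,40,45],
    [16,60,75],
    [20,90,90],
    [30,125,90],
    [40,160,90],
    [40,190,90],
    [40,210,90],
    [40,210,90]
  ],
  "turn": [0,0,0,0,0,0,0,0,0,0,0,0]
}}

```text
clock: 14.52
position: [0.5743, 0.2754, 0.2014]
ee_rot: [0.989, -0.149, 0.005, -0.003]
ft_force: [-0.7, 0.8, 0.0]
grip_width: -0.0
```

```bash
python3 - <<'E'
from h import *
loc();S=manip.camera("scene");T=manip.camera("top");q=np.load("q.npy")
a=manip.pinpoint(S,"lock_face");b=manip.pinpoint(T,"lock_face")
for x in b[:2]:
    w=atz(T,x["at"],.116);d=w[:2]-q[:2];print(x["at"],x["confidence"],w.round(4),"carr y",-np.sin(q[2])*d[0]+np.cos(q[2])*d[1])
if a and b: print(a[0],tri([ray(S,a[0]["at"]),ray(T,b[0]["at"])]))
k=5;x0,y0=295,215;im=cv2.resize(T["frame"][y0:y0+85,x0:x0+80,::-1],None,fx=k,fy=k,interpolation=2)
for y in(.067,.087):
    p=[((proj(T,c2w(q,(x,y,.128)))-[x0-.5,y0-.5])*k).astype(int) for x in(-.02,.02)]
    cv2.line(im,tuple(p[0]),tuple(p[1]),(0,255,0) if y<.07 else (255,255,0),1)
b=cv2.resize(S["frame"][210:295,260:340,::-1],None,fx=k,fy=k,interpolation=2)
cv2.imwrite("pics/h9.png",np.hstack([im,b]))
E
```

```text
carr mm [-28.5 297.  121.4] [-0.72  0.81  0.05] 14.5167
[312.7, 245.2] 0.71 [0.5281 0.0494 0.116 ] carr y 0.06761866424525162
{'at': [266.1, 257.8], 'confidence': 0.27} [0.48681035 0.00836988 0.08303588]
```

View pics/h9.png

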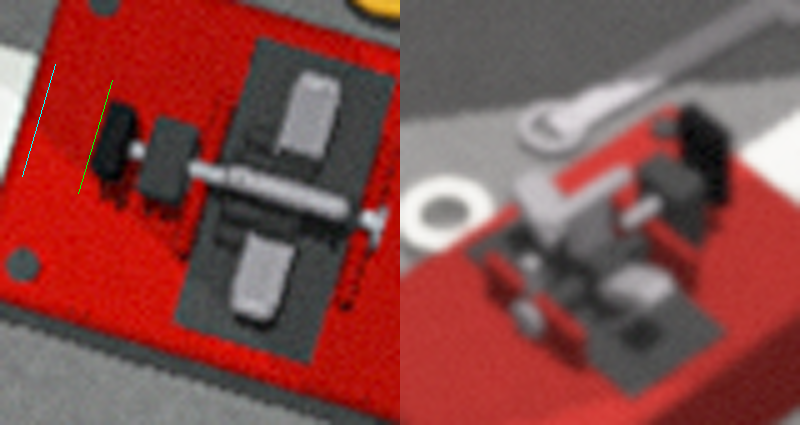

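```bash
python3 -c "
from h import *
print(manip.hand_in())"
```

```text
the job is handed in; nothing more can be done
None
```

I flicked the wheel three clicks with the closed fingertips, until the wide tooth stood upright. I then pushed the lock tab in until it hit its stop, backed the arm clear and handed the job in at about 14.6 s.

- **Wheel:** the last top view shows the wide cross bar centred over the axle and in line with the pointer fin. The scene view agrees.
- **Lock:** the push met a hard stop at about 10 N and moved no further. The tab face then measured 67.6 mm from the wheel centre, against 67 mm expected when home. The model overlay in the top view put it about 2 mm further in, which is roughly the camera error.
- **Failed check:** the scene-camera reading of the tab face was low confidence (0.27) and gave an impossible position, so I ignored it. The lock position therefore rests on the top view and the force at the stop.
- **Height drift:** the fingertip rode slightly high during part of the third click, about 41.7 mm above the axis instead of 30 to 40 mm. I lowered it before finishing that click.
- **Loose things:** the arm's planned path stayed clear of them, and no contact force showed beyond the lock push. I did not measure their positions again at the end.

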